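Hook the hat iron onto its balancer

TASK

Pull the sprung brass hook of the balancer down by its red knob, slide it under the brass bail on top of the hat iron and ease it up until the bail sits in the bottom of the hook and takes the pull, then let go. The iron stays standing in its grey rest throughout; it is light and tips easily, so do not ram or press it with the hook, never let the hook fly up, and leave the hat block, the jar and the mirror alone.

Things in the scene. Friction and masses are not known exactly. Their poses are not given: they have to be found in the camera images.
- station: Balancer's fixed base: dark steel plate 100 x 600 mm, its aluminium track along its y axis. Origin under its centre, z up. A green trolley with a steel mast (22 mm thick) on the track's centre line slides along y, +-200 mm from the middle, friction about 0.5 N. The hook is carried 170 mm from the mast on the station's -x side (towards the robot) by a level arm 14 mm wide.
- drum (a point): Centre of the green drum on top of the mast, 425 mm above the counter; 68 mm across, its top at 459 mm. Keep the gripper clear of it.
- carriage (a joint): How far the hook is pulled down, in m: 0 = fully retracted (hook origin 235 mm above the counter), at most 0.175. A spring pulls it up: about 3 N net when retracted, rising by 18 N/m (5 to 6 N at the iron). Let go, it flies up.
- hook: Brass J hook of 7 mm wire; moves only up, down and along the station's y, axes parallel to the station's. Origin = the seat, lowest point inside the J; underside 7 mm lower. Vertical shank on the -y side (centre line y = -12.5 mm), tip on the +y side (y = +12.5 mm, its top 15.5 mm above the origin); 18 mm free between them. It takes a bar by moving to +y beneath it, then rising.
- knob (a point): Point on the upright red knob to grip and pull the hook by, 82 mm straight above the hook's origin. Knob 22 mm diameter, 58 to 100 mm above the hook's origin, with a 28 mm head up to 106 mm. The carrying arm (46 to 58 mm above the hook's origin) runs below it to +x: grip from above with the fingers on its +y and -y sides, tips at least 62 mm above the hook's origin.
- iron: Cordless hat iron, loose, about 0.9 kg, standing level in its rest with 3 mm of play; its middle is within 8 mm of the hook's line of travel. Origin under the centre of its sole, z up, length along y. Steel sole 72 (x) x 130 (y) mm, white body 48 mm high, aluminium rail on top, wooden handle out to y = +178 mm, at most 65 mm high.
- rail (a point): Middle of the rail's top, 60 mm above the iron's origin (rail 40 mm wide in x, 116 mm long in y). Over it stands the brass bail, a stiff wire arch: level bar along the iron's x, 6 mm thick, underside 40 mm above the rail, uprights at x = +-27 mm. The bail is clamped up to 24 mm either way of this point along y: not measured, see it or feel for it (the hook's shank meets the bar).
- rest: Grey fixed tray 100 x 158 mm in which the iron stands; floor 12 mm thick, rim 22 mm high. Origin under its centre, x and y as the iron's; turned by up to 0.12 rad against the station. About 6 N sideways on the bail tips the iron in it.
- hat_block: Bystander: loose domed wooden hat block, 136 mm across, 122 mm high. Origin under its centre.
- pin_jar: Bystander: loose amber pin jar, 52 mm across, 70 mm high. Origin under its centre.
- mirror: Bystander: loose round brass counter mirror on a 90 mm foot, 168 mm high. Origin under its foot.
There are look-alikes about, which are no part of the job. Of the things that look like the rest, take the one that is farthest from the robot's base at the start.

How it is judged:
On the way, in this order (a step that is already met when the one before it is completed fails the run):
1. the hook is pulled down in the fingers to below the bail's bar, not yet touching the iron (z of hook in the frame of iron below 0.088 m and contact force between the fingers and hook above 1 N and contact force between hook and iron below 0.2 N), for 0.1 s.
2. the bail's bar sits in the bottom of the hook and takes its pull (contact force between hook and iron above 1.5 N and z of hook in the frame of iron between 0.094 and 0.107 m and x of hook in the frame of iron between -0.026 and 0.026 m and y of hook in the frame of iron between -0.042 and 0.042 m), for 0.2 s.
At the end, for the whole second after the job is handed in: The bail's bar lies in the bottom of the hook (hook origin 94 to 107 mm above the iron's underside, within 26 mm across and 42 mm along of its middle) and bears over 1.5 N; the iron stands level (0.06 rad) in its rest (within 9 mm of its middle, lifted under 4 mm); all at rest (all of step 2 and angle between iron's own z axis and vertical below 0.06 rad and z of iron in the frame of rest between 0.009 and 0.016 m and horizontal distance between iron and rest below 0.009 m and linear speed of iron below 0.03 m/s and velocity of joint carriage between -0.03 and 0.03 m/s); the robot touches nothing.
It fails at once if the hook rams or presses the iron or its bail with more than 12 N (contact force between hook and iron above 12 N).
It fails at once if the hook flies up faster than 0.5 m/s (velocity of joint carriage below -0.5 m/s).
It fails at once if the iron is lifted or pushed out of its rest (lifted 10 mm or shifted more than 10 mm) or tipped by more than 0.1 rad (distance of iron from where it was at the start of the episode above 0.01 m or z of iron in the frame of rest above 0.022 m or angle between iron's own z axis and vertical above 0.1 rad).
It fails at once if the hat block, jar or mirror is shifted by more than 20 mm or tipped (distance of any of hat_block, pin_jar, mirror from where it was at the start of the episode above 0.02 m or angle between any of hat_block, pin_jar, mirror's own z axis and vertical above 0.2 rad).
It also fails if it takes over 54 s, if anything falls off the work surface, if the arm or the gripper's body presses on something with over 40 N, if the wrist force passes 120 N, or if a joint passes its speed limit or range.

ROBOT

A 6-joint arm with a two-finger parallel gripper is mounted at the origin on the work surface. World frame = base frame: x ahead of the robot, y to its left, z up, the work surface at z = 0. Lengths are in m, angles in rad, forces in N, time in s.
With the tool pointing down it reaches from about 0.275 to 0.85 m from the base axis. Payload 5.2 kg.
Tool frame: the origin (TCP) lies at the very end of the fingers, on their centre line; the grasp point (between the pads) lies 19 mm behind it; z points along the fingers, y is the line along which they close (so a half turn about z gives the same grasp; the last joint's range is limited). The gripper opens to 85 mm and grips with 20 to 120 N. Pads are 22 mm wide; open, the fingers measure 114 mm over their backs; the gripper's body (76 mm by 85 mm) begins 54 mm behind the grasp point. The pads swing forward as they close: fully open they stand 13 mm farther back than shut.
Start: joints at [-1.517, 0.259, 1.535, -0, 1.348, -0.203], TCP at [0.14, -0.532, 0.231] pointing down, gripper open.
Joint ranges: [-3.14, 3.14], [-0.91, 2.08], [0.19, 2.58], [-1.22, 4.36], [0.22, 2.71], [-3.12, 3.12]. Speed limits (rad/s): [2.57, 2.57, 3.14, 3.14, 3.14, 3.14].

INTERFACE

Orientations are given as a 3x3 rotation matrix whose columns are the frame's x, y, z axes.
In Python, from bench import arm, ik, cams gives the robot as it stands. The module is installed in compiled form; this text tells all that it offers. Calls block until the motion is done:
- arm.movep(position, orientation): joint-space move of the TCP to a pose.
- arm.move_linear(position, orientation=None, feed=0.15, threshold=None): straight line of the TCP; orientation=None keeps the orientation; feed is the mean speed in m/s. With threshold (N) it stops when the force on the tool has changed by that much, and returns True; else False.
- arm.move_j(angles): joint-space move.
- arm.set_gripper(opening): finger opening in m; the grip force is fixed at half the most; returns when the fingers have stopped.
- arm.dwell(seconds).
- ik(position, orientation): joint angles nearest the present ones, or None.
- cams.read_camera(name): name is "scene" or "top" or "wrist"; returns the picture (420x560x3 uint8, blue, green, red); there is no depth.
- cams.camera_params(name): a dict with "fov_y" (degrees; the focal length in pixels is half the picture's height over the tangent of half this angle, whatever the lens; pixels are square), "cx", "cy" (the principal point, pixels), "rvec" (rotation vector, rad) and "tvec" (3), from world to camera coordinates, as OpenCV has them; the wrist camera has in their place "tool_from_camera" (4x4, takes a point from camera to tool coordinates, whose origin is the TCP and whose axes are the flange's). Camera axes: x right, y down, z forward; pixel columns grow to the right and rows downward; lengths in m; the calibration is good to about 2 mm. A picture is of the moment at which its call begins: read the wrist's pose just before it. camera_params takes no time and is no camera call.
A pose or a line that the arm cannot do raises arm.PlanningError and nothing moves.
- arm.hand_in(): hands the job in; it is judged then, once.
Readings, each from a call of its own:
- arm.read_clock(): time.
- arm.read_joint_pos(): joint angles.
- arm.read_joint_velocities(): joint speeds.
- arm.read_effort(): joint torques, N m.
- arm.read_tool_pos(): TCP position.
- arm.read_ee_rot(): TCP orientation.
- arm.read_ft_force(): force on the tool from outside, world axes, zero at the start.
- arm.read_ft_torque(): the same for the moment, N m.
- arm.read_finger_gap(): finger opening in m.
- arm.read_gripper_force(): force on a finger pad.
Only numpy, scipy, OpenCV 4.12 (cv2) and the standard library are available. Lean on these libraries where they do the work, as an engineer would, in place of code of your own. Each camera call takes 0.05 s, during which the arm holds its last target. There are 200 camera calls.

## Working session

There is one attempt and no reset: what is moved stays moved. The work goes in short steps, each a Python script; the robot and the scene stay as the last script left them, time stands still between calls to the robot, and variables do not carry over. Pictures are saved under pics/ and viewed, at most 10 in all, crops included, and the job is handed in when it is done.

```bash
mkdir -p pics; cat > h.py <<'E'
import numpy as np, cv2
from bench import arm, ik, cams
def P(name):
    p=cams.camera_params(name); f=210/np.tan(np.radians(p["fov_y"])/2)
    K=np.array([[f,0,p["cx"]],[0,f,p["cy"]],[0,0,1]])
    if "rvec" in p:
        R=cv2.Rodrigues(np.array(p["rvec"],float))[0]; t=np.array(p["tvec"],float).ravel()
    else:
        T=np.array(p["tool_from_camera"]); Rt=np.array(arm.read_ee_rot()); pt=np.array(arm.read_tool_pos())
        Rw=Rt@T[:3,:3]; c=pt+Rt@T[:3,3]; R=Rw.T; t=-R@c
    return K,R,t
def ray(cam,u,v):
    K,R,t=cam; return -R.T@t, R.T@np.linalg.inv(K)@np.array([u,v,1.])
def onz(cam,u,v,z):
    c,d=ray(cam,u,v); return c+d*(z-c[2])/d[2]
def tri(c1,p1,c2,p2):
    a,d=ray(c1,*p1); b,e=ray(c2,*p2)
    s=np.linalg.lstsq(np.c_[d,-e],b-a,rcond=None)[0]
    x,y=a+d*s[0],b+e*s[1]; return (x+y)/2,np.linalg.norm(x-y)
def proj(cam,X):
    K,R,t=cam; q=K@(R@np.asarray(X,float)+t); return q[:2]/q[2]
E
python3 - <<'E'
from h import *
for n in ("scene","top"):
    im=cams.read_camera(n); cv2.imwrite(f"pics/{n}0.png",im); c=P(n); print(n,cams.camera_params(n)); print(-c[1].T@c[2])
print(arm.read_clock(), arm.read_ee_rot())
E
```

```text
scene {'fov_y': 50.188981517472165, 'cx': 281.4838041875431, 'cy': 216.39758109286151, 'rvec': array([ 2.13387372,  1.36222097, -0.45999273]), 'tvec': array([-0.25799231, -0.15027955,  1.75233723])}
[ 1.19487434 -0.29226848  1.28323194]
top {'fov_y': 52.247784653581654, 'cx': 288.6572711495345, 'cy': 202.05931099932388, 'rvec': array([ 2.12677869, -2.10288366,  0.17027118]), 'tvec': array([0.06399454, 0.51628409, 1.61928856])}
[0.21151466 0.03009403 1.68733396]
0.1 [[ 9.67208602e-01  2.53983290e-01 -9.38120924e-05]
 [ 2.53983096e-01 -9.67207256e-01  1.64631152e-03]
 [ 3.27399878e-04 -1.61615334e-03 -9.99998640e-01]]
```

View pics/scene0.png

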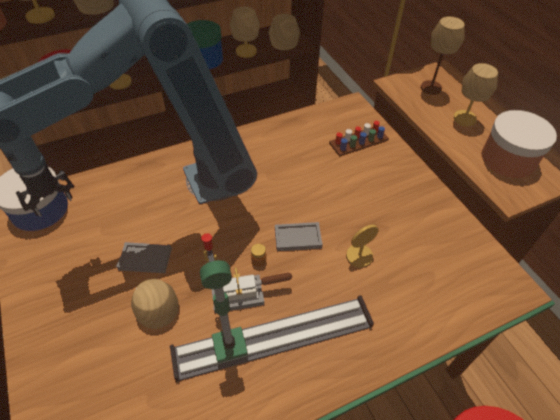

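View pics/top0.png

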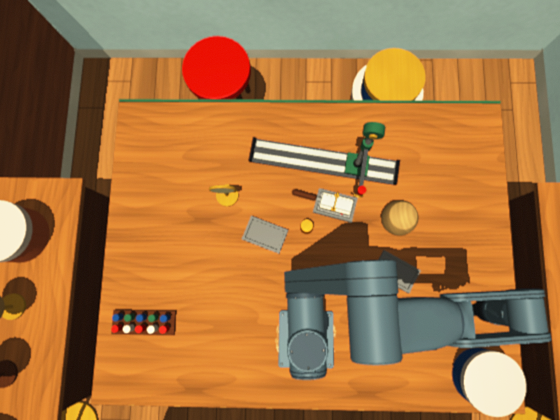

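The scene picture shows the drum at (215,273), the red knob at (207,241), the iron in its rest at (243,290) and the track from (178,357) to (370,312). The top picture shows the track from (252,149) to (397,172), the knob at (361,190), and the iron in its rest at (335,204).

Candidates for the rest (top view): the tray under the iron (335,204), an empty grey tray (265,234), and a dark tray (400,270). I choose the tray under the iron, which is farthest from the base. Other red things: the stool (216,67) and small pegs; the knob is at (361,190). I'll check this in one close crop.

```bash
python3 - <<'E'
import cv2,numpy as np
t=cv2.imread("pics/top0.png")[110:225,240:410]; s=cv2.imread("pics/scene0.png")[225:375,165:300]
a=cv2.resize(t,None,fx=2.6,fy=2.6,interpolation=2); b=cv2.resize(s,None,fx=2.6,fy=2.6,interpolation=2)
o=np.zeros((400,800,3),np.uint8); o[:a.shape[0],:a.shape[1]]=a; o[:b.shape[0],445:445+b.shape[1]]=b[:,:355]; cv2.imwrite("pics/c0.png",o)
E
```

```text
(no output)
```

View pics/c0.png

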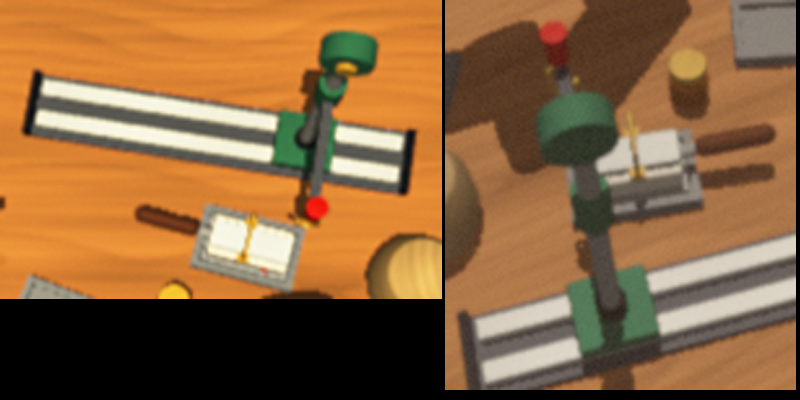

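The crop confirms the choice. The top crop shows the bail from (252,214) to (243,262) on the iron, the knob head at (317,208), and the track ends at about (31,102) and (407,161). The hook stands on the -y side of the iron, and the wooden handle points to +y.

```bash
python3 - <<'E'
from h import *
T=P("top");S=P("scene")
t=lambda u,v:(u/2.6+240-.3,v/2.6+110-.3)
s=lambda u,v:((u-445)/2.6+165-.3,v/2.6+225-.3)
L=[onz(T,*t(*p),.02) for p in((36,72),(27,133),(411,130),(403,193))]
print("corners",np.round(L,4)); l=(L[0]+L[1])/2; r=(L[2]+L[3])/2; d=l-r; print("station mid",(l+r)/2,np.linalg.norm(d),"yaw",np.arctan2(-d[0],d[1]))
for n,c,box in(("top",T,(340,170,385,210)),("scene",S,(190,225,225,260))):
    im=cv2.imread(f"pics/{n}0.png").astype(int); x0,y0,x1,y1=box
    m=np.zeros(im.shape[:2],bool); q=im[y0:y1,x0:x1]; m[y0:y1,x0:x1]=(q[...,2]>110)&(q[...,1]<60)&(q[...,0]<60)
    v,u=np.nonzero(m); print(n,u.mean(),v.mean(),u.min(),u.max(),v.min(),v.max()); 
    print(onz(c,u.mean(),v.mean(),.341 if n=="top" else .32))
print("bail ends top z.115",onz(T,*t(252,216),.115),onz(T,*t(243,260),.115))
print("bail tri", [tri(T,t(*a),S,s(*b)) for a,b in(((251.,217),(641,176)),((244,260),(631,120)))])
cor=[onz(T,*t(*p),.022) for p in((205,204),(306,226),(292,291),(189,266))]
print("rest",np.round(cor,4),np.mean(cor,0))
E
```

```text
corners [[ 0.788   0.2175  0.02  ]
 [ 0.6887  0.2287  0.02  ]
 [ 0.6977 -0.3651  0.02  ]
 [ 0.5979 -0.3497  0.02  ]]
station mid [ 0.69305287 -0.0671528   0.02      ] 0.5874886680206294 yaw -0.15476550101726314
top 360.7910447761194 189.86567164179104 357 365 186 195
[ 0.50309636 -0.16787954  0.341     ]
scene 205.88 238.1 201 212 235 241
[ 0.4920032  -0.16986789  0.32      ]
bail ends top z.115 [ 0.54012676 -0.11081713  0.115     ] [ 0.47581078 -0.09753163  0.115     ]
bail tri [(array([ 0.54733816, -0.11215384,  0.07444979]), np.float64(0.0017069491329152183)), (array([ 0.48069602, -0.0987747 ,  0.09018933]), np.float64(0.004652361273643429))]
rest [[ 0.5777 -0.0476  0.022 ]
 [ 0.5448 -0.2009  0.022 ]
 [ 0.4449 -0.1784  0.022 ]
 [ 0.4814 -0.0235  0.022 ]] [ 0.51219006 -0.11259289  0.022     ]
```

```bash
cat >> h.py <<'E'
YAW=-0.155
ys=np.array([-np.sin(YAW),np.cos(YAW),0]); xs=np.array([np.cos(YAW),np.sin(YAW),0])
RT=np.c_[xs,-ys,[0,0,-1.]]
E
python3 - <<'E'
from h import *
p=np.array(arm.read_tool_pos()); arm.move_linear(p+[0,0,.2],feed=.25)
q=ik([.49,-.168,.43],RT); print(q)
arm.movep([.49,-.168,.43],RT)
c=P("wrist"); im=cams.read_camera("wrist"); cv2.imwrite("pics/w1.png",im); np.savez("w1.npz",K=c[0],R=c[1],t=c[2])
print(arm.read_clock(),arm.read_tool_pos(),cams.camera_params("wrist"),-c[1].T@c[2])
print("pred knob",proj(c,[.503,-.168,.341]),"bail",proj(c,[.508,-.104,.115]))
E
```

```text
[-5.45862588e-01  1.44968950e-01  1.20696855e+00 -4.44089210e-16
  1.78965516e+00  1.17993374e+00]
2.9333 [ 0.48977317 -0.16886705  0.42978631] {'fov_y': 67.80014346689977, 'cx': 276.47886593238445, 'cy': 211.5029639678426, 'tool_from_camera': array([[ 1.33484624e-03, -9.55114538e-01, -2.96233756e-01,
         7.62623079e-02],
       [ 9.99998726e-01,  1.53428372e-03, -4.40774047e-04,
         1.25742609e-03],
       [ 8.75496331e-04, -2.96232791e-01,  9.55115369e-01,
        -1.42687331e-01],
       [ 0.00000000e+00,  0.00000000e+00,  0.00000000e+00,
         1.00000000e+00]])} [ 0.5650059  -0.1818169   0.57241998]
pred knob [271.32770743 200.93417904] bail [230.12269265 163.32471697]
```

View pics/w1.png

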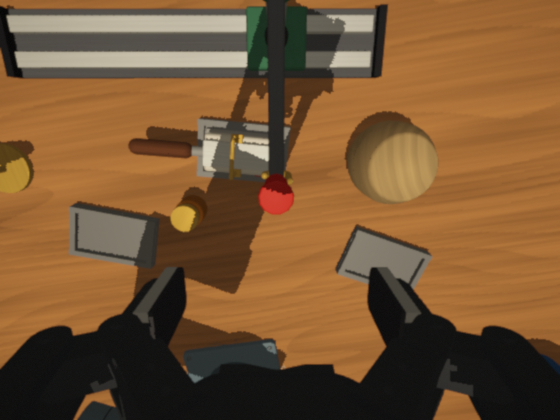

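The wrist view shows the knob head at (276,195), the bail from about (239,138) to (234,178) on the iron, and the track level in the picture, so the yaw is aligned.

```bash
python3 - <<'E'
from h import *
z=np.load("w1.npz"); c=(z["K"],z["R"],z["t"])
raw=cv2.imread("pics/w1.png"); im=raw.astype(int)
B,G,Rr=im[...,0],im[...,1],im[...,2]
m=(Rr>130)&(G<60)&(B<60); m[:170]=0;m[225:]=0; v,u=np.nonzero(m)
(cx,cy),r=cv2.minEnclosingCircle(np.c_[u,v].astype(np.float32)); print("knob",cx,cy,r,u.min(),u.max())
k=onz(c,cx,v.min()+r,.338);print(k, "seen", onz(c,cx,cy,.338))
mb=(Rr>150)&(G>90)&(B<70)&(Rr-B>100)
for y in range(126,190,4):
    xs_=np.nonzero(mb[y,215:262])[0]; print(y,xs_+215)
# track yaw
for a,b in(((12,10),(378,6)),((12,80),(376,76))): 
    d=onz(c,*b,.02)-onz(c,*a,.02); print("yaw",np.arctan2(d[0],-d[1]))
cv2.imwrite("pics/c1.png",cv2.resize(raw[110:225,190:310],None,fx=5,fy=5,interpolation=2))
E
```

```text
knob 275.5447082519531 197.06504821777344 17.577102661132812 258 293
[ 0.49878283 -0.17060395  0.338     ] seen [ 0.50475946 -0.17154049  0.338     ]
126 []
130 []
134 []
138 [239 240 241]
142 [231 232 233]
146 [231 232 233]
150 [231 232 233]
154 [231 232 233]
158 [230 231 232]
162 []
166 []
170 []
174 []
178 []
182 []
186 []
yaw -0.14522975853641318
yaw -0.14447054553564337
```

View pics/c1.png

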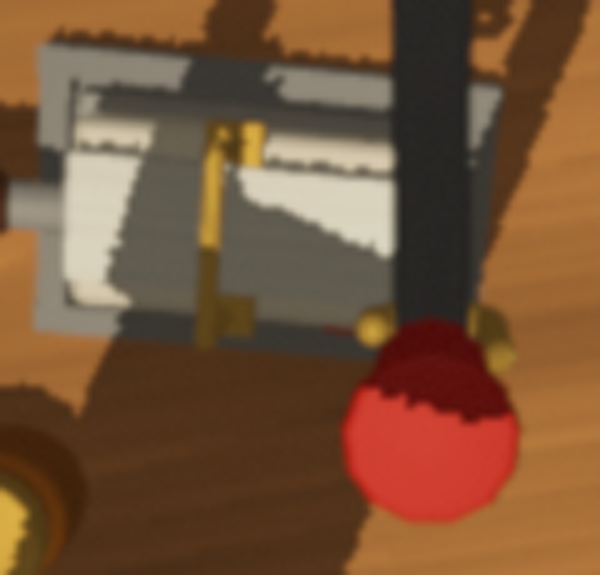

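The close crop shows the bail's bar from (213,130) to (205,345), which is picture pixel (232.6,136) to (231,179). The knob head centre is at (431,437), or (276.2,197.4), and the hook's wire ends show on both sides below it.

```bash
sed -i 's/^YAW=.*/YAW=-0.149/' h.py; python3 - <<'E'
from h import *
z=np.load("w1.npz"); c=(z["K"],z["R"],z["t"])
k=onz(c,276,197.2,.341); a=onz(c,232.4,136.3,.115); b=onz(c,230.8,178.7,.115); m=(a+b)/2
print(k,a,b,np.linalg.norm(a-b)); print("bar mid rel knob in station x,y",(m-k)@xs,(m-k)@ys,"bar yaw",np.arctan2((a-b)[1],(a-b)[0]))
K=np.array([k[0]-.0005,k[1]+.0005,0])
arm.move_linear([K[0],K[1],.40],RT,feed=.15)
arm.move_linear([K[0],K[1],.235+.066],feed=.06,threshold=8)
print(arm.read_tool_pos(),arm.read_ft_force())
arm.set_gripper(.015)
print(arm.read_finger_gap(),arm.read_gripper_force(),arm.read_ft_force(),arm.read_clock(),arm.read_tool_pos())
c=P("wrist");cv2.imwrite("pics/w2.png",cams.read_camera("wrist"));np.savez("w2.npz",K=c[0],R=c[1],t=c[2])
E
```

```text
[ 0.50537171 -0.17199947  0.341     ] [ 0.54529565 -0.11481321  0.115     ] [ 0.48546447 -0.10049099  0.115     ] 0.06152150737941052
bar mid rel knob in station x,y 0.00034513219274291023 0.06512014023028649 bar yaw -0.23495601063030608
[ 0.50502602 -0.17160371  0.30138489] [ 0.2613665   0.16227959 -0.03532258]
0.02504732908239164 58.511372208595276 [-1.22399374  0.90176221  2.30745352] 5.7167 [ 0.50491667 -0.17153123  0.30134379]
```

View pics/w2.png

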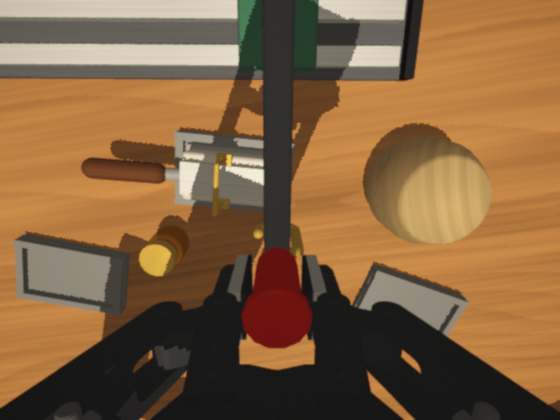

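The knob (277,310) sits squarely between the pads and the hook is still clear of the bail. Next I pull down vertically.

```bash
python3 - <<'E'
from h import *
p=np.array(arm.read_tool_pos()); 
for z in (.26,.20,.1555):
    arm.move_linear([p[0],p[1],z],RT,feed=.07); print(arm.read_tool_pos(),arm.read_ft_force(),arm.read_finger_gap())
arm.dwell(.3); print(arm.read_ft_force(),arm.read_clock())
c=P("wrist");w=cams.read_camera("wrist");np.savez("w3.npz",K=c[0],R=c[1],t=c[2])
s=cams.read_camera("scene");cv2.imwrite("pics/w3.png",w);cv2.imwrite("pics/s3.png",s)
o=np.zeros((400,800,3),np.uint8); a=cv2.resize(w[130:330,100:360],None,fx=1.9,fy=1.9,interpolation=2);o[:a.shape[0],:a.shape[1]]=a
b=cv2.resize(s[240:320,180:280],None,fx=3,fy=4,interpolation=2);o[:b.shape[0],500:500+b.shape[1]]=b
cv2.imwrite("pics/c3.png",o)
E
```

```text
[ 0.50489664 -0.17145903  0.26006645] [-1.26342181 -0.09113788  3.67208307] 0.024812602760878148
[ 0.5049227  -0.17151835  0.20031311] [-1.35502152 -0.74031163  4.31611691] 0.02453109016368812
[ 0.50489723 -0.17155844  0.15603006] [-2.1818383   0.56501031  5.29326924] 0.024788665214861554
[-1.36337685  0.55326678  5.46562878] 8.5917
```

View pics/c3.png

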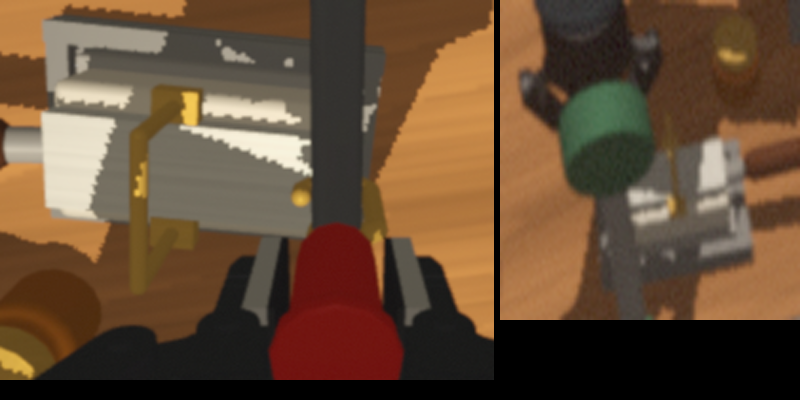

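The crop shows the bail's bar from (139,135) to (139,290) and the hook tip at (301,198), free of the bail and to the right of it. The shank is behind the carrying arm.

```bash
python3 - <<'E'
from h import *
z=np.load("w3.npz"); c=(z["K"],z["R"],z["t"]); t=lambda u,v:(u/1.9+100-.25,v/1.9+130-.25)
p=np.array([.50490,-.17155,.156])
f=lambda X:((X-p)@xs,(X-p)@ys)
print("bar",f(onz(c,*t(139,138),.116)),f(onz(c,*t(139,288),.116)))
print("tip",f(onz(c,*t(301,198),.104)))
E
```

```text
bar (np.float64(0.02521679372782166), np.float64(0.06174221507598333)) (np.float64(-0.028736584264251883), np.float64(0.06695956843645356))
tip (np.float64(7.45825319904465e-05), np.float64(0.011025288425744462))
```

```bash
python3 - <<'E'
from h import *
p=np.array([.50490,-.17155,.1545])
arm.move_linear(p,RT,feed=.03)
q=p+.0648*ys
print(arm.move_linear(q,RT,feed=.035,threshold=3.5))
arm.dwell(.3); x=np.array(arm.read_tool_pos()); print((x-p)@ys,x,arm.read_ft_force(),arm.read_clock())
c=P("wrist");w=cams.read_camera("wrist");np.savez("w4.npz",K=c[0],R=c[1],t=c[2])
cv2.imwrite("pics/c4.png",cv2.resize(w[110:310,150:400],None,fx=3,fy=3,interpolation=2))
E
```

```text
False
0.0648140434344806 [ 0.51493738 -0.10751651  0.15542827] [-0.55371318  0.52018909  5.57489907] 11.2417
```

View pics/c4.png

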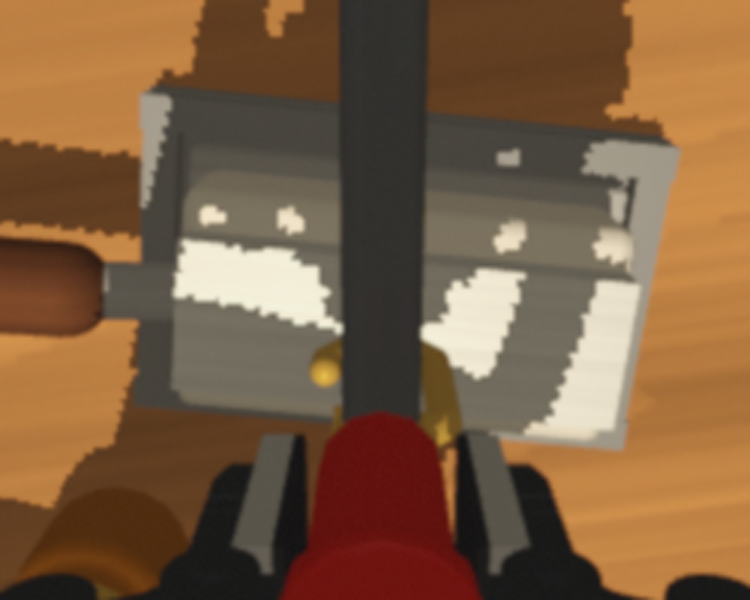

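The tip (325,372) is now past the bar, which is hidden behind the arm. The iron stands undisturbed. Next I ease the hook up.

```bash
python3 - <<'E'
from h import *
x=np.array(arm.read_tool_pos()); z0=x[2]; g=[x[0],x[1]]
arm.move_linear([*g,.1715],RT,feed=.03,threshold=3); print(arm.read_tool_pos(),arm.read_ft_force())
hit=arm.move_linear([*g,.186],RT,feed=.008,threshold=2.5)
print(hit,arm.read_tool_pos(),arm.read_ft_force()); arm.dwell(.3)
f=arm.read_ft_force(); print(arm.read_tool_pos(),f,arm.read_ft_torque(),arm.read_clock())
E
```

```text
[ 0.51493294 -0.10751363  0.17233822] [-1.6856974   0.27908479  5.66815685]
True [ 0.51488282 -0.10749738  0.17814537] [-0.63764018 -0.39640844  3.4093413 ]
[ 0.51486336 -0.10750851  0.1780078 ] [0.54792574 0.18837194 3.66074403] [ 0.01925754 -0.04729104 -0.01731029] 13.2417
```

```bash
python3 - <<'E'
from h import *
x=np.array(arm.read_tool_pos()); g=[x[0],x[1]]; z=x[2]
for i in range(6):
    if arm.read_ft_force()[2]<1.2: break
    z+=.0004; arm.move_linear([*g,z],RT,feed=.005); arm.dwell(.15); print(arm.read_tool_pos()[2],arm.read_ft_force())
arm.dwell(.3)
arm.set_gripper(.05); print(arm.read_ft_force(),arm.read_finger_gap()); arm.dwell(.3)
arm.set_gripper(.07)
x=np.array(arm.read_tool_pos()); arm.move_linear([x[0],x[1],.27],feed=.06)
arm.move_linear([x[0]-.1,x[1],.30],feed=.15); arm.dwell(.5)
print(arm.read_ft_force(),arm.read_clock())
w=cams.read_camera("wrist");s=cams.read_camera("scene")
o=np.zeros((420,800,3),np.uint8);o[:,:400]=w[:,80:480]; b=cv2.resize(s[215:320,165:265],None,fx=4,fy=4,interpolation=2);o[:,400:]=b
cv2.imwrite("pics/c5.png",o)
E
```

```text
0.17826891623192317 [ 1.78000066 -0.61952212  0.6848196 ]
[ 0.46501958  0.03579469 -0.01855129] 0.050256196100665826
[ 0.15016849  0.22856151 -0.10294466] 18.0
```

View pics/c5.png

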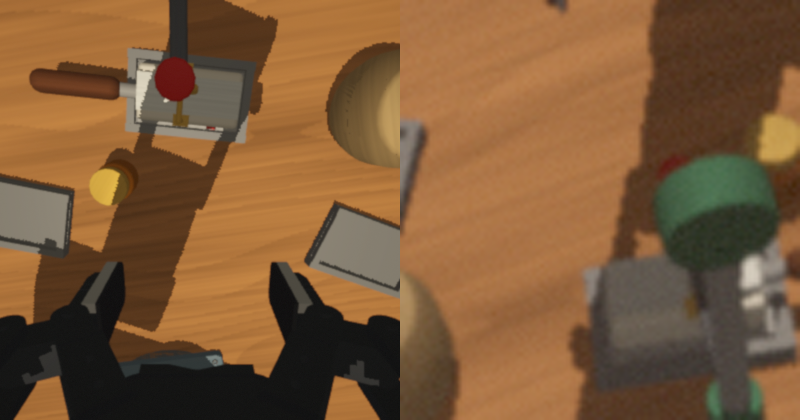

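The knob (175,78) has stayed low over the bail, the iron is level in its rest, and the gripper is clear of everything.

```bash
python3 -c "
from h import *
print(arm.hand_in())"
```

```text
the job is handed in; nothing more can be done
None
```

I handed the job in at about 18 s on the robot's clock: the hook is engaged under the bail and holding its pull, the iron looks level in its rest, and the gripper is clear of everything; the verdict itself was not shown.

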